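# Re-set the dowelling jig's stop for a longer board and load the board

## Task

The dowelling jig is still set for short blocks. Pull up the spring plunger on its sliding stop and slide the stop out to the first hole that leaves room for the longer of the two boards lying on the bench to the left of the jig, so that the plunger drops fully home in that hole. Then lay that board flat on the jig's bed, between the two low guide strips and between the end block and the stop, let go of it, and leave the other things on the bench where they are.

Things in the scene. Friction and masses are not known exactly. Their poses are not given: they have to be found in the camera images.
- jig: Dowelling jig, screwed to the bench (place and yaw vary, it never moves). Plywood base 160 x 300 x 18 mm; its top is the bed. Origin on the bench under the base's middle part. Axes, also of the jig's points: x across it (away from the robot at yaw 0), y along it to the end block (robot's left), z up. A 25 mm square aluminium tube lies on the bed, parallel to y, at x = +55 mm, top 43 mm up.
- jig_bed_end (a point): On the bed (18 mm above the bench), middle of the board's lane, at the inner face of the end block. The lane runs from here to -y, 57 mm wide between two guide strips 8 mm wide, 5 mm high, 235 mm long. End block: dark steel, 30 mm thick, spans the jig, 42 mm above the bed, with two drill bushes. The tube's middle line is 85 mm from the lane's, in +x; its top has 6 holes 30 mm apart.
- stop_face (a point): Middle of the stop plate's face that looks to the end block, 9 mm above the bed, mid-lane. The steel plate crosses the lane, is 8 mm thick, stands 6 to 32 mm above the bed and is one piece with the saddle on the tube. Room for a board = distance along the jig's y from this face to jig_bed_end: 98 mm in the hole where it starts, then 128, 158, 188 mm in the next holes.
- stop (a joint): Position of the sliding stop along the tube, m: 0 in the hole where it starts (98 mm of room, within 1 mm), growing as it goes away from the end block (to the jig's -y); next holes at 0.030, 0.060, 0.090. Range -0.062 to 0.092. Slides with 1 to 2 N of friction when the plunger is out of the holes; the pin has about 1.5 mm of play either way in a hole.
- knob (a point): Centre of the plunger's knob: plain black upright cylinder, 24 mm in diameter (21 at the rims), 20 mm high, over the tube's middle line on the stop's saddle; 81 mm above the bench when the plunger is down. Below it a barrel 17 mm in diameter and, from 47 to 53 mm above the bench, a nut 21 mm across on the saddle (34 mm wide across the tube, 44 mm long).
- plunger (a joint): Lift of the spring plunger, m: 0 = fully home in a hole, 0.014 = upper limit. The spring presses it down with 5 N at home, 10 N at 11 mm. Its round-nosed 8 mm pin reaches 8 mm into the tube, locking the stop unless the knob is held more than 8 mm up. Let go between holes, the pin rides on the tube (about 0.008) and drops in when the stop is slid over a hole.
- long_board_center (a point): Centre of the longer board: light hardwood, 50 x 150 x 18 mm (x, y, z of its own axes; y is its length), about 90 g, lying flat on the bench to the left of the jig; its top is 9 mm above this point.
- short_board_center (a point): Centre of the shorter board: light hardwood, 46 x 120 x 14 mm (y is its length), lying flat on the bench. It may have changed places with the longer one. To be left where it is.
- small_block: Bystander: small wooden block 36 x 92 x 22 mm lying flat, origin at the centre of its underside. Leave it.
- glue_bottle: Bystander: yellow glue bottle with an orange nozzle, 41 x 64 x 175 mm, standing, origin at the centre of its underside. Leave it.
Things that resemble listed ones, but are neither listed nor needed, are in the scene too. Leave any pink look-alike of the part that bears long_board_center alone.

How it is judged:
On the way:
1. the stop stands at the hole with 158 mm of room and the plunger has dropped home in it (value of joint stop between 0.0565 and 0.0635 m and value of joint plunger below 0.002 m), for 0.2 s.
At the end, for the whole second after the job is handed in: Stop pinned in the hole with 158 mm of room (within 3.5 mm; plunger within 2 mm of home). Longer board at rest in the lane: centre within 6 mm of the middle line, 71 to 87 mm from the end block, 9 mm over the bed within 4 mm, level within 0.06 rad, along the lane within 0.12 rad (all of step 1 and x of long_board_center in the frame of jig_bed_end between -0.006 and 0.006 m and y of long_board_center in the frame of jig_bed_end between -0.087 and -0.071 m and z of long_board_center in the frame of jig_bed_end between 0.005 and 0.013 m and angle between the z axis of long_board_center and the z axis of jig_bed_end, either way round below 0.06 rad and angle between the y axis of long_board_center and the y axis of jig_bed_end, either way round below 0.12 rad and linear speed of long_board below 0.02 m/s); the robot touches nothing.
It fails at once if the shorter board, the small block or the glue bottle is moved more than 3 cm (distance of any of short_board_center, small_block, glue_bottle from where it was at the start of the episode above 0.03 m).
It also fails if it takes over 58 s, if anything falls off the work surface, if the arm or the gripper's body presses on something with over 40 N, if the wrist force passes 120 N, or if a joint passes its speed limit or range.

## Robot

A 6-joint arm with a two-finger parallel gripper is mounted at the origin on a cart in front of the work surface, level with it; the furniture and walls round the work are solid. World frame = base frame: x ahead of the robot, y to its left, z up, the work surface at z = 0. Lengths are in m, angles in rad, forces in N, time in s.
With the tool pointing down it reaches from about 0.375 to 0.9 m from the base axis. Payload 3.1 kg.
Tool frame: the origin (TCP) lies at the very end of the fingers, on their centre line; the grasp point (between the pads) lies 19 mm behind it; z points along the fingers, y is the line along which they close (so a half turn about z gives the same grasp; the last joint's range is limited). The gripper opens to 85 mm and grips with 20 to 120 N. Pads are 22 mm wide; open, the fingers measure 114 mm over their backs; the gripper's body (76 mm by 85 mm) begins 54 mm behind the grasp point. The pads swing forward as they close: fully open they stand 13 mm farther back than shut.
Start: joints at [-0.178, 0.527, 1.433, -0, 1.181, -0.178], TCP at [0.625, 0, 0.231] pointing down, gripper open.
Joint ranges: [-3.08, 3.08], [-0.75, 2.2], [0.22, 2.44], [-1.43, 4.57], [0, 2.65], [-2.85, 2.85]. Speed limits (rad/s): [2.79, 2.79, 3.14, 3.14, 3.14, 3.14].

## Interface

Orientations are given as [roll, pitch, yaw] about the fixed x, y, z axes, in that order (R = Rz(yaw) Ry(pitch) Rx(roll)).
In Python, from rig import * gives the robot as it stands. The module is installed in compiled form; this text tells all that it offers. Calls block until the motion is done:
- goto(position, orientation): joint-space move of the TCP to a pose.
- servo_line(position, orientation=None, v=0.15): straight line of the TCP; orientation=None keeps the orientation; v is the mean speed in m/s.
- goto_joints(angles): joint-space move.
- set_gripper(opening, squeeze=None): finger opening in m; squeeze is the grip in N (None keeps the last); returns when the fingers have stopped.
- sleep(seconds).
- solve_ik(position, orientation): joint angles nearest the present ones, or None.
- snapshot(name): name is "scene" or "side" or "wrist"; returns (picture, depth): 420x560x3 uint8, red, green, blue; 420x560 float32, m along the optical axis (not along the pixel's ray), 0 where there is no reading.
- camera_model(name): a dict with "fx", "fy", "cx", "cy" (pixels), "origin" and "attitude" of the camera in the world. Camera axes: x right, y down, z forward; pixel columns grow to the right and rows downward; lengths in m; the calibration is good to about 2 mm. A picture is of the moment at which its call begins: read the wrist's pose just before it. camera_model takes no time and is no camera call; for the wrist camera it gives the pose at the moment of the call.
A pose or a line that the arm cannot do raises MotionError and nothing moves.
- job_done(): hands the job in; it is judged then, once.
Readings, each from a call of its own:
- get_t(): time.
- get_joint_positions(): joint angles.
- get_qd(): joint speeds.
- get_effort(): joint torques, N m.
- get_ee_pos(): TCP position.
- get_tool_rot(): TCP orientation.
- get_contact_force(): force on the tool from outside, world axes, zero at the start.
- get_torque(): the same for the moment, N m.
- get_width(): finger opening in m.
- get_finger_force(): force on a finger pad.
Only numpy, scipy, OpenCV 4.12 (cv2) and the standard library are available. Lean on these libraries where they do the work, as an engineer would, in place of code of your own. Each camera call takes 0.05 s, during which the arm holds its last target. There are 200 camera calls.

## Working session

There is one attempt and no reset: what is moved stays moved. The work goes in short steps, each a Python script; the robot and the scene stay as the last script left them, time stands still between calls to the robot, and variables do not carry over. Pictures are saved under pics/ and viewed, at most 10 in all, crops included, and the job is handed in when it is done.

```bash
mkdir -p pics
cat > h.py <<'E'
from rig import *
import numpy as np, cv2
from scipy.spatial.transform import Rotation as R
def cam(n):
    c=camera_model(n); A=np.array(c["attitude"],float)
    M=A if A.shape==(3,3) else R.from_euler('xyz',A).as_matrix()
    return c,M,np.array(c["origin"])
def ray(n,px,z,cm=None):
    c,M,o=cm or cam(n); px=np.atleast_2d(px)
    d=np.c_[(px[:,0]-c["cx"])/c["fx"],(px[:,1]-c["cy"])/c["fy"],np.ones(len(px))]@M.T
    return o+d*((z-o[2])/d[:,2])[:,None]
def cloud(n,D,cm):
    c,M,o=cm; v,u=np.mgrid[:420,:560]
    return np.stack([(u-c["cx"])/c["fx"]*D,(v-c["cy"])/c["fy"]*D,D],-1)@M.T+o
def save(n,I): cv2.imwrite(f"pics/{n}.png",I[...,::-1])
E
python3 - <<'E'
from h import *
for n in("scene","side"):
    cm=cam(n); I,D=snapshot(n); save(n,I); np.savez(n,I=I,D=D); print(n,cm)
print(get_t())
E
```

```text
scene ({'fx': 414.54532870772, 'fy': 414.54532870772, 'cx': 278.0078947499223, 'cy': 209.05307061038772, 'origin': array([ 0.03096263, -0.38946699,  0.68936602]), 'attitude': array([-2.26146052, -0.00918539, -0.81436109])}, array([[ 0.68630425, -0.45845844,  0.56462583],
       [-0.72725656, -0.44237744,  0.52478576],
       [ 0.00918526, -0.77079054, -0.63702243]]), array([ 0.03096263, -0.38946699,  0.68936602]))
side ({'fx': 426.2351083463671, 'fy': 426.2351083463671, 'cx': 285.3971047900956, 'cy': 211.56164402074296, 'origin': array([0.56836096, 0.8480506 , 0.51140256]), 'attitude': array([-2.07396199, -0.01165748,  3.12662682])}, array([[-0.99982007, -0.00299501, -0.01873098],
       [ 0.01496426,  0.4823001 , -0.87587824],
       [ 0.01165722, -0.87600094, -0.4821685 ]]), array([0.56836096, 0.8480506 , 0.51140256]))
0.1
```

View pics/scene.png

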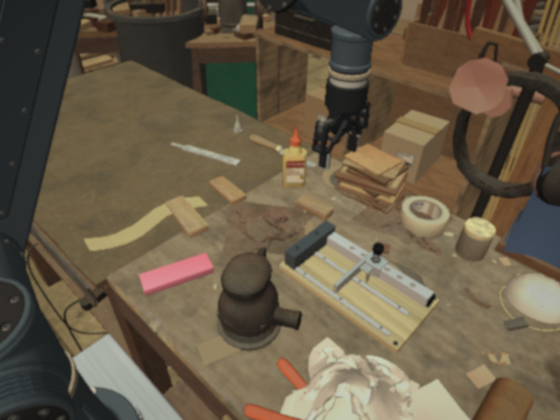

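View pics/side.png

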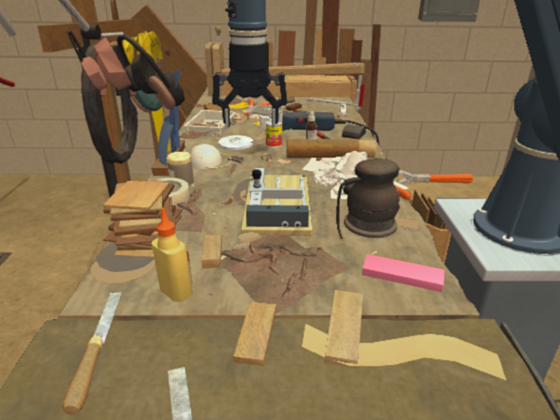

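The scene picture shows the jig at (360,280) with its knob at (378,250). The pieces that could be taken for the long board are:
- light board A: scene (187,214), side (345,325)
- light board B: scene (228,189), side (256,333)
- small block: scene (314,206), side (212,250)
- pink look-alike: scene (177,273), side (403,272)
- paper strip: scene (140,228)

Board A looks the longer of the two. I'll measure both.

Run:
```python
from h import *
z=np.load("side.npz");I,D=z["I"],z["D"];cm=cam("side");P=cloud("side",D,cm)
def m(n,P,u,v): print(n,(u,v),P[v,u].round(3))
for u,v in[(345,325),(256,333),(212,243),(403,272),(175,275),(375,170),(257,173),(280,210),(340,220)]: m("side",P,u,v)
def rect(name,seed,I,P,zlo,zhi):
    M=((P[...,2]>zlo)&(P[...,2]<zhi)).astype(np.uint8)
    n,L=cv2.connectedComponents(M,connectivity=4)
    q=P[L==L[seed[1],seed[0]]]
    (c,s,a)=cv2.minAreaRect((q[:,:2]*1000).astype(np.float32)); print(name,len(q),np.round(c,1),np.round(s,1),round(a,1),"ztop",np.median(q[:,2]).round(4))
rect("A",(345,325),I,P,.008,.03);rect("B",(256,333),I,P,.008,.03);rect("blk",(212,243),I,P,.012,.035)
z=np.load("scene.npz");I2,D2=z["I"],z["D"];P2=cloud("scene",D2,cam("scene"))
for u,v in[(187,214),(228,189),(378,247),(350,275),(400,275),(312,240),(250,290)]: m("scene",P2,u,v)
rect("A",(187,214),I2,P2,.008,.03);rect("B",(228,189),I2,P2,.008,.03);rect("jig",(350,290),I2,P2,.010,.03);rect("tube",(400,278),I2,P2,.035,.05);rect("end",(312,240),I2,P2,.053,.065)
rect("pot",(250,290),I2,P2,.06,.4)
print(solve_ik([.5,.25,.3],[np.pi,0,0]))
```

```text
side (345, 325) [0.458 0.332 0.018]
side (256, 333) [0.602 0.344 0.012]
side (212, 243) [0.705 0.098 0.023]
side (403, 272) [0.328 0.194 0.021]
side (175, 275) [0.744 0.257 0.061]
side (375, 170) [0.362 0.017 0.155]
side (257, 173) [ 0.619 -0.113  0.09 ]
side (280, 210) [0.563 0.021 0.06 ]
side (340, 220) [ 0.418 -0.039  0.001]
A 2156 [456.9 324. ] [152.3  51. ] 77.3 ztop 0.0168
B 1638 [602.9 334. ] [123.2  46.4] 81.2 ztop 0.0124
blk 516 [704.5 109.3] [36.3 97.4] 4.9 ztop 0.0224
scene (187, 214) [0.457 0.319 0.013]
scene (228, 189) [0.6   0.326 0.011]
scene (378, 247) [ 0.617 -0.126  0.089]
scene (350, 275) [ 0.55  -0.111  0.045]
scene (400, 275) [ 0.625 -0.184  0.041]
scene (312, 240) [0.565 0.004 0.058]
scene (250, 290) [ 0.323 -0.057  0.152]
A 820 [456.2 321.6] [155.3  51.5] 77.7 ztop 0.0149
B 403 [602.1 330.7] [120.9  47.7] 81.1 ztop 0.0106
jig 6619 [ 568.1 -117.6] [299.6 161.3] 89.1 ztop 0.0168
tube 227765 [1739.4 1217.5] [4098.4 2800. ] 14.1 ztop 0.001
end 661 [568.2   9.1] [ 32.2 141.8] 89.3 ztop 0.0583
pot 4073 [352.7 -34.2] [146.9 134. ] 75.0 ztop 0.1141
[ 2.63756268e-01  3.63326257e-01  1.51440592e+00 -4.44089210e-16
  1.26386047e+00  1.83455259e+00]
```

Run:
```python
from h import *
r=get_tool_rot();print(r)
goto([.56,-.10,.30],r)
cm=cam("wrist");I,D=snapshot("wrist");np.savez("w1",I=I,D=D,M=cm[1],o=cm[2]);print(cm[0],get_t())
S=np.load("side.npz")["I"][270:390,200:400]
S=cv2.resize(S,(400,240))
C=np.zeros((600,560,3),np.uint8);C[:420]=I;C[420:,:]=cv2.resize(S,(560,336))[:180];save("w1",C)
```

```text
[-3.13960978e+00 -3.70437167e-04  1.57081297e+00]
{'fx': 355.9930853416737, 'fy': 355.9930853416737, 'cx': 289.7681630134172, 'cy': 204.7809765224842, 'origin': array([ 0.55966272, -0.02666436,  0.44208661]), 'attitude': array([ 2.85149613e+00,  2.25645965e-03, -1.66980175e-03])} 0.7583
```

View pics/w1.png

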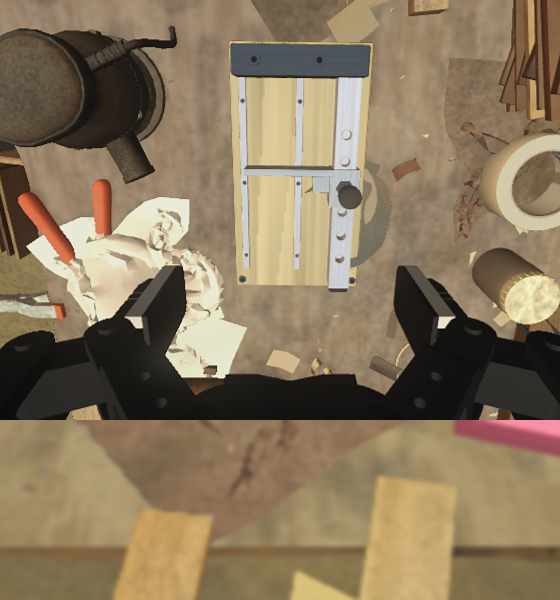

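The wrist view shows the jig from above: end block inner face at row 77, guide strips at columns 244 and 299, stop plate at row 172, and the knob top at about (350,188). The side crop shows board A at right as the longer one, so I choose board A.

Run:
```python
from h import *
z=np.load("w1.npz");I,D=z["I"],z["D"];c=camera_model("wrist");cm=(c,z["M"],z["o"]);P=cloud("wrist",D,cm)
roi=np.zeros((420,560),bool);roi[35:300,222:385]=1
def r(n,zl,zh,extra=True):
    m=roi&(P[...,2]>zl)&(P[...,2]<zh)&extra
    nn,L,st,_=cv2.connectedComponentsWithStats(m.astype(np.uint8));k=1+st[1:,4].argmax();q=P[L==k]
    a=cv2.minAreaRect((q[:,:2]*1000).astype(np.float32));print(n,len(q),[np.round(x,1) for x in a],np.median(q[:,2]).round(4));return q
r("base",.009,.1);r("knob",.084,.1);r("end",.055,.07)
U=np.mgrid[:420,:560][1]; V=np.mgrid[:420,:560][0]
r("tube",.037,.048,(U>325)&(V>80)&((V<160)|(V>210)));
g=I.astype(int);bl=(g[...,2]>g[...,0]-12)&(g.sum(-1)>330)  # grey/silver vs. wood
for lo,hi in((236,254),(290,308)):
    m=bl&(U>=lo)&(U<=hi)&(V>85)&(V<260)&((V<160)|(V>182));v,u=np.nonzero(m)
    p=ray("wrist",np.c_[u,v],.023,cm);f=np.polyfit(p[:,1],p[:,0],1);print("strip",len(u),f,"x at y=-.08:",np.polyval(f,-.08))
dark=(g.sum(-1)<250)
for u in(255,270,285,310):
    v=max(np.nonzero(dark[45:110,u])[0])+45;print("endface",u,v,ray("wrist",[u,v+.5],.018,cm)[0].round(4),ray("wrist",[u,v+.5],.06,cm)[0].round(4))
k=dark&(U>330)&(U<366)&(V>172)&(V<215)
print("knob px",[ (x.min(),x.max()) for x in np.nonzero(k)])
n=ray("wrist",[[349,187]],.091,cm);print(n)
s=bl&(U>255)&(U<290)&(V>160)&(V<185);v=np.nonzero(s)[0];print("plate rows",v.min(),v.max(),ray("wrist",[[272,v.min()]],.05,cm))
print(g[60:85,270].sum(-1))
```

```text
base 33942 [array([ 584.3, -112.4]), array([306.9, 192.7]), np.float64(89.6)] 0.0184
knob 418 [array([ 620.4, -124.4]), array([22.8, 22.4]), np.float64(45.2)] 0.0903
end 4472 [array([568.6,  10.8]), array([ 30.1, 140. ]), np.float64(89.3)] 0.0596
tube 1766 [array([621.5, -50.7]), array([83.8, 25.4]), np.float64(89.1)] 0.0426
strip 848 [0.01535152 0.50501953] x at y=-.08: 0.5037914087949592
strip 843 [0.01507485 0.56992115] x at y=-.08: 0.5687151581522377
endface 255 76 [ 0.5197 -0.0029  0.018 ] [ 0.5237 -0.0053  0.06  ]
endface 270 76 [ 0.5366 -0.0029  0.018 ] [ 0.5388 -0.0053  0.06  ]
endface 285 77 [ 0.5534 -0.004   0.018 ] [ 0.554  -0.0063  0.06  ]
endface 310 77 [ 0.5815 -0.0041  0.018 ] [ 0.5793 -0.0063  0.06  ]
knob px [(np.int64(182), np.int64(208)), (np.int64(338), np.int64(361))]
[[ 0.61877113 -0.11271785  0.091     ]]
plate rows 170 175 [[ 0.53880366 -0.10314474  0.05      ]]
[260 257 249 253 257 258 259 255 253 256 258 254 255 255 248 151  95 275
 538 578 568 568 568 568 569]
```

Run:
```python
from h import *
o=[np.pi,0,-.0152]; k=np.array([.6204,-.1244,0])
d=np.array([-.0152,-1,0])*.06
set_gripper(.06)
goto(k+[0,0,.16],o)
servo_line(k+[0,0,.064],o,v=.1); f0=np.array(get_contact_force())
set_gripper(.0,60); print("w",get_width(),get_contact_force()-f0)
p=np.array(get_ee_pos()); print(p)
servo_line(p+[0,0,.012],v=.04); sleep(.2);print("lifted",get_contact_force()-f0,get_ee_pos())
servo_line(p+d+[0,0,.012],v=.06); sleep(.2);print("slid",get_contact_force()-f0,get_ee_pos(),get_width())
servo_line(p+d+[0,0,.0],v=.04); sleep(.2);print("down",get_contact_force()-f0,get_ee_pos())
set_gripper(.04); sleep(.3);print(get_t())
servo_line(p+d+[0,0,.12],v=.2)
goto(p+d+np.array([-.06,.02,.2]),[-3.1396,0,1.5708])
cm=cam("wrist");I,D=snapshot("wrist");save("w2",I[20:320,200:420]);P=cloud("wrist",D,cm)
m=(P[...,2]>.075)&(P[...,2]<.11)&(abs(P[...,0]-.62)<.04)&(abs(P[...,1]+.17)<.06)
q=P[m];print(m.sum(),cv2.minAreaRect((q[:,:2]*1000).astype(np.float32)) if m.sum() else 0,np.median(q[:,2]))
print(get_t())
```

```text
w 0.021569939472337697 [0.16357557 0.89811168 4.23535286]
[ 0.6207842 -0.1245404  0.0648723]
lifted [  2.65897621   0.74394957 -11.74639705] [ 0.62056634 -0.12443289  0.07622491]
slid [  2.27273915  -0.03378036 -12.23075589] [ 0.6198085  -0.18447148  0.0769259 ] 0.021534734192691977
down [ 1.00188678  0.77114936 -6.07941428] [ 0.6198839  -0.18443649  0.06504566]
7.375
559 ((619.474365234375, -183.81491088867188), (23.04390525817871, 22.59640884399414), 11.734025001525879) 0.09023755375461218
9.6
```

View pics/w2.png

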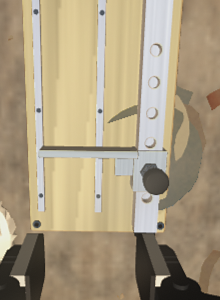

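The stop has moved 59.4 mm and the knob top is back at 90 mm, so the plunger is home. The plate is at crop row 153. Next is the board.

Run:
```python
from h import *
set_gripper(.075)
goto([.457,.30,.26],[np.pi,0,1.5708])
cm=cam("wrist");I,D=snapshot("wrist");save("w3",I);P=cloud("wrist",D,cm)
m=((P[...,2]>.008)&(P[...,2]<.03)&(abs(P[...,0]-.457)<.07)&(abs(P[...,1]-.324)<.12)).astype(np.uint8)
n,L,st,_=cv2.connectedComponentsWithStats(m);k=1+st[1:,4].argmax();c=np.argwhere(L==k)[:,::-1]
q=ray("wrist",c,.018,cm);print(cv2.minAreaRect((q[:,:2]*1000).astype(np.float32)),np.median(P[L==k][:,2]),get_t())
```

```text
((456.08355712890625, 324.1846618652344), (149.52207946777344, 49.87576675415039), 77.8050308227539) 0.016092432238918764 11.8167
```

View pics/w3.png

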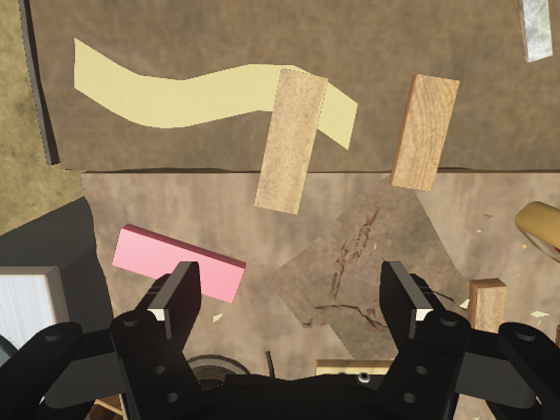

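The wrist view shows the long board at (292,140), clear of the short one at (427,132). Its size measures 149.5 x 49.9 mm, which matches.

Run:
```python
from h import *
P=cloud("scene",np.load("scene.npz")["D"],cam("scene"));m=(P[...,0]>.25)&(P[...,0]<.45)&(P[...,1]>-.15)&(P[...,1]<.1)&(P[...,2]<.3);m[:230]=0
print("pot top",np.percentile(P[m][:,2],99.8))
c=[.4561,.3242]; o=[np.pi,0,1.5708-.213]
set_gripper(.064)
goto([*c,.10],o); f0=np.array(get_contact_force())
servo_line([*c,.006],o,v=.1); print(get_ee_pos(),get_contact_force()-f0)
set_gripper(0,50); print("w",get_width(),get_finger_force(),get_contact_force()-f0)
servo_line([*c,.16],v=.15); sleep(.2); print("w",get_width(),get_contact_force()-f0,get_ee_pos(),get_t())
print(solve_ik([.536,-.083,.026],[np.pi,0,1.5708-.0152]))
cm=cam("wrist");I,D=snapshot("wrist");save("w4",I)
```

```text
pot top 0.15788339317947703
[0.45659414 0.32441984 0.00655733] [-0.25587271 -0.44307325 -0.47631386]
w 0.04819199488957139 51.4480984210968 [-0.64703715 -0.26826518  3.80678296]
w 0.04808329325386081 [-0.64741026 -1.15152938 -2.38345008] [0.45565638 0.32395823 0.15906996] 15.525
[-3.59737137e-01  7.40953066e-01  1.78249370e+00 -4.44089210e-16
  6.18145883e-01 -3.44540810e-01]
```

View pics/w4.png

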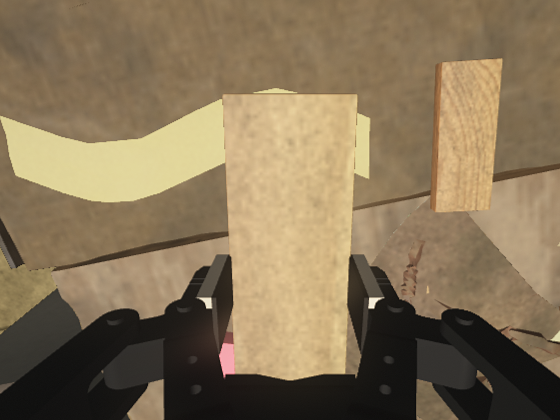

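The board is held square between the fingers, spanning columns 225–357, and the short board at (468,135) is undisturbed. Placing it now.

Run:
```python
from h import *
o=[np.pi,0,1.5708-.0152]; t=np.array([.5362,-.083,0])
goto(t+[0,0,.16],o); sleep(.2); f0=np.array(get_contact_force())
servo_line(t+[0,0,.034],o,v=.1); sleep(.2); print(get_ee_pos(),get_contact_force()-f0)
for z in np.arange(.032,.0205,-.0015):
    servo_line(t+[0,0,z],o,v=.03); sleep(.1); f=get_contact_force()-f0
    if abs(f[2])>3: break
print(z,get_ee_pos(),f)
set_gripper(.060); sleep(.2); print(get_width(),get_contact_force()-f0)
servo_line(t+[0,0,.16],v=.15)
goto([.56,-.10,.27],o)
cm=cam("wrist");I,D=snapshot("wrist");P=cloud("wrist",D,cm);save("w5",I)
m=((P[...,2]>.029)&(P[...,2]<.042)&(abs(P[...,0]-.536)<.036)&(P[...,1]>-.168)&(P[...,1]<.0)).astype(np.uint8)
n,L,st,_=cv2.connectedComponentsWithStats(m);k=1+st[1:,4].argmax();c=np.argwhere(L==k)[:,::-1]
q=ray("wrist",c,.036,cm);print(cv2.minAreaRect((q[:,:2]*1000).astype(np.float32)),[np.median(P[L==k][i::3,2]) for i in range(1)])
m=(P[...,2]>.08)&(P[...,2]<.11)&(abs(P[...,0]-.62)<.04)&(abs(P[...,1]+.18)<.04)
q=P[m];print(cv2.minAreaRect((q[:,:2]*1000).astype(np.float32)),np.median(q[:,2]),get_t())
```

```text
[ 0.53651831 -0.08311357  0.03453655] [0.18644852 0.49455298 0.03994124]
0.025999999999999995 [ 0.53656454 -0.08347826  0.02663864] [ 0.32089641 -2.7741784   7.27274697]
0.060011851836372004 [0.50218862 0.27593729 0.58575499]
((539.6023559570312, -85.7263412475586), (154.63441467285156, 66.19637298583984), 89.10137939453125) [np.float64(0.035608936778629446)]
((618.171142578125, -183.74478149414062), (23.98966407775879, 20.18133544921875), 79.78064727783203) 0.09021894373447575 22.7667
```

View pics/w5.png

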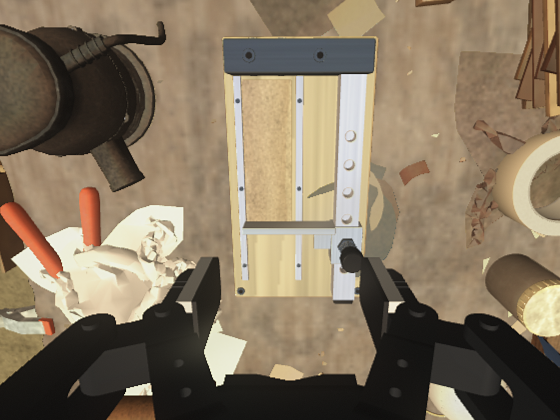

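The picture shows the board in the lane, columns 244–295 between the strips and rows 77–222 between the end block and the plate. One quick level check before I hand in.

Run:
```python
from h import *
cm=cam("wrist");I,D=snapshot("wrist");P=cloud("wrist",D,cm)
q=P[(abs(P[...,0]-.536)<.02)&(abs(P[...,1]+.083)<.065)&(P[...,2]<.06)]
A=np.c_[q[:,:2]-[.536,-.083],np.ones(len(q))];s=np.linalg.lstsq(A,q[:,2],rcond=None)[0];print("plane",s)
for y in(-.13,-.083,-.035):
    e=P[(abs(P[...,1]-y)<.003)&(abs(P[...,2]-.036)<.005)&(abs(P[...,0]-.536)<.05)];print(y,e[:,0].min(),e[:,0].max())
e=P[(abs(P[...,0]-.53)<.015)&(abs(P[...,2]-.036)<.003)&(P[...,1]<.02)&(P[...,1]>-.175)];print("y",np.percentile(e[:,1],[0.5,99.5]))
if abs(s[:2]).max()<.05 and abs(s[2]-.036)<.003: print(job_done(),get_t())
```

```text
plane [-0.00020593 -0.0002686   0.03565957]
-0.13 0.5096524737423089 0.5592334462843814
-0.083 0.5111159169683591 0.5599003168520889
-0.035 0.5115805240210423 0.5605921192808073
y [-0.16112142 -0.00864234]
the job is handed in; nothing more can be done
the job is handed in; nothing more can be done
```

The job is handed in at about 23 s. My last measurements put the stop pinned at the 158 mm hole with the plunger home, and the 150 mm board flat and level in the lane, about 0.5 mm off its middle line. I was not shown the judge's verdict.

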